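# Index the reading magnifier over to the blue-capped tube

## Robot

A 6-joint arm with a two-finger parallel gripper is mounted at the origin on a cart in front of the work surface, level with it; the furniture and walls round the work are solid. World frame = base frame: x ahead of the robot, y to its left, z up, the work surface at z = 0. Lengths are in m, angles in rad, forces in N, time in s.
With the tool pointing down it reaches from about 0.325 to 0.775 m from the base axis. Payload 5.5 kg.
Tool frame: the origin (TCP) lies midway between the tips of the shut fingers; the grasp point (between the pads) lies 19 mm behind it; x points along the fingers, z is the direction in which the jaws open and shut, and the axes are right-handed (so a half turn about x gives the same grasp; the last joint's range is limited). The gripper opens to 88 mm and grips with 3 to 60 N. Pads are 20 mm wide; open, the fingers measure 115 mm over their backs; the gripper's body (75 mm by 178 mm) begins 61 mm behind the grasp point.
Start: joints at [1.219, 0.091, 1.231, -0, 1.82, -0.057], TCP at [0.174, 0.574, 0.223] pointing down, gripper open.
Joint ranges: [-2.87, 2.87], [-0.86, 2.18], [0.17, 2.46], [-1.51, 4.65], [0.06, 2.69], [-2.65, 2.65]. Speed limits (rad/s): [2.57, 2.57, 3.01, 3.14, 3.14, 3.14].

## Interface

Orientations are given as a unit quaternion [w, x, y, z].
In Python, from rig import ctrl gives the robot as it stands. The module is installed in compiled form; this text tells all that it offers. Calls block until the motion is done:
- ctrl.reach(position, orientation): joint-space move of the TCP to a pose.
- ctrl.move_straight(position, rate=0.15, rot=None): straight line of the TCP; rot=None keeps the orientation; rate is the mean speed in m/s.
- ctrl.movej(angles): joint-space move.
- ctrl.gripper_to(opening, grip_force=None): finger opening in m; grip_force is the grip in N (None keeps the last); returns when the fingers have stopped.
- ctrl.sleep(seconds).
- ctrl.ik(position, orientation): joint angles nearest the present ones, or None.
- ctrl.state(): the state.
- ctrl.camera(name): name is "scene" or "side" or "wrist"; returns a dict with "img" (400x640x3 uint8, red, green, blue), "range_z" (400x640 float32, m along the optical axis (not along the pixel's ray), 0 where there is no reading), "mtx" (3x3 intrinsics, pixels), "R" (3x3) and "t" (3): a world point X has camera coordinates R X + t; the wrist camera has in their place "tool_from_camera" (4x4, takes a point from camera to tool coordinates, whose origin is the TCP and whose axes are the tool frame's). Camera axes: x right, y down, z forward; pixel columns grow to the right and rows downward; lengths in m; the calibration is good to about 2 mm. The wrist camera is an equidistant fisheye: a pixel r from the principal point sees the ray r / f radians off the axis. A picture is of the moment at which its call begins: read the wrist's pose just before it.
A pose or a line that the arm cannot do raises ctrl.Unreachable and nothing moves.
- ctrl.sign_off(): hands the job in, once; it reports no verdict.
Trained networks look in a picture, given as the dict that the camera call returned (one of the last four; its "shot" number tells which), for a name from the list of things; names that differ only in an ending like _2 or _b are one class to them, and where a whole thing is asked for, a point or a joint stands for the part that bears it (a point fixed in the world has none). Each returns a list of dicts, best first, with "conf" (0 to 1); they miss things now and then, are a little off and sometimes report something else, mostly with a low value. They report only what shows in the picture. A call takes as long as a camera call.
- ctrl.recognise(picture, name): "bbox" ([left, top, right, bottom] in pixels, round what is visible of it).
- ctrl.regions_of(picture, name): "mask" (400x640 bool, what is visible of it) and "bbox" ([left, top, right, bottom] in pixels, round what is visible of it).
- ctrl.landmark_of(picture, name): "uv" ([column, row] in pixels: a listed point, or the origin of a listed thing).
The state is a dict: "time_s": time; "joint_pos": joint angles; "dq": joint speeds; "effort": joint torques, N m; "ee_pos": TCP position; "eef_rot": TCP orientation; "contact_force": force on the tool from outside, world axes, zero at the start; "ft_torque": the same for the moment, N m; "grip_width": finger opening in m.
Only numpy, scipy, OpenCV 4.12 (cv2) and the standard library are available. Lean on these libraries where they do the work, as an engineer would, in place of code of your own. Each camera call takes 0.05 s, during which the arm holds its last target. There are 200 camera calls.

## Task

The swing-arm magnifier of the reading stand is locked over the test cassette in the middle nest, and the blue-capped sample tube in the nest beside it is to be read next. Hook a fingertip under the steel pull ring to lift the spring index pin out of its hole, swing the arm one hole over so that the lens stands above the blue-capped tube, then let the pin drop fully home in that hole and take the finger out of the ring. Only hook and push, gently: pinch nothing, lift nothing but the pin, and leave the tubes, the cassettes, the green dropper bottle and the red pen where they are.

Things in the scene. Friction and masses are not known exactly. Their poses are not given: they have to be found in the camera images.
- stand: Reading stand: heavy grey base 268 x 336 x 12 mm that stays put. Origin on the swing arm's upright pivot axis at table height, z up. Base from x = -223 to +32 mm, y = -168 to +168 mm (+-110 mm behind x = -73) in this frame; its front, with the pull ring, is -x. Five white nests under the lens's path hold the tubes and cassettes, resting 14 mm above the table, tops below 28 mm
- middle_hole (a point): Mouth of the middle index hole, 40 mm above the table. Along the stand's front, on pillars, an aluminium sector plate (26 to 40 mm above the table) has five steel-bushed 12 mm holes, one for each nest, on a circle of 185 mm radius about the pivot, 20 degrees (0.349 rad, 64 mm) apart; the pin starts in this one. Fixed to the stand, axes as the stand's
- swing_arm (a joint): Angle of the black swing arm about the pivot, rad. 0: it points to the stand's -x (middle hole), as at the start; positive: its free end moves to the stand's -y (anticlockwise from above). Holes at 0, +-0.349, +-0.698; stops at +-0.75. Friction 0.05 N m with the pin out, 0.005 rad play with it in. Arm 46 to 58 mm above the table; lens frame 73 mm across
- index_pin (a joint): Lift (m) of the spring index pin, 10 mm thick and round-nosed, at the arm's free end 185 mm from the pivot. 0: home, 12 mm deep in a hole; clear of it from 0.011; upper stop 0.026. Spring and weight pull it down with 3.6 N at 0, 6 N at 0.018. Released between holes it rests on the plate, and drops in by itself once within about 3 mm of a hole
- ring_center (a point): Centre of the steel pull ring on the pin's red collar, 110 mm above the table with the pin home; moves with pin and arm. Rigid ring, 53 mm clear inside, 7 mm wire. It stands across the arm and leans 40 degrees from upright towards the pivot, so a finger pointing along the arm to the pivot and 40 to 50 degrees down passes square through. Axes: x along the arm to the pivot, z up
- ring_top (a point): Middle of the wire at the ring's highest point, 30 mm from ring_center (19 mm nearer the pivot and 23 mm higher), 133 mm above the table with the pin home: the bar under which the fingertip lifts. The top of the arm is 75 mm below it: a fingertip 15 to 20 mm through the ring is free
- lens_center (a point): Centre of the round magnifier lens (62 mm clear), 105 mm from the pivot on the arm, 52 mm above the table
- blue_tube: Blue-capped sample tube, 72 mm long, 14 mm thick, lying loose in one of the two tube nests next to the middle one (arm angle +0.349 or -0.349). Origin: under its middle, straight below the lens when the arm is indexed there; y along its length
- green_tube: Green-capped sample tube of the same size, loose in the other tube nest. Origin: under its middle. Leave it alone
- cassette_b: White test cassette 70 x 20 x 6 mm, loose in the middle nest. Origin: under its middle. Leave it alone
- cassette_a: White test cassette 70 x 20 x 6 mm, loose in the outer nest on the stand's +y side. Leave it alone
- cassette_c: White test cassette 70 x 20 x 6 mm, loose in the outer nest on the stand's -y side. Leave it alone
- dropper_bottle: Dropper bottle with a green cap, 20 mm across, 64 mm tall, standing loose left of the stand. Origin: centre of its foot. Leave it alone
- pen: Red pen, 145 mm long, lying loose on the table right of the stand. Leave it alone

How it is judged:
By the outcome, as a careful person would: the job done as asked, in the order asked, and still so for the second after the job is handed in, with the robot touching nothing.
It also fails if it takes over 40 s, if anything falls off the work surface, if the arm or the gripper's body presses on something with over 40 N, if the wrist force passes 120 N, or if a joint passes its speed limit or range.

## Working session

There is one attempt and no reset: what is moved stays moved. The work goes in short steps, each a Python script; the robot and the scene stay as the last script left them, time stands still between calls to the robot, and variables do not carry over. Pictures are saved under pics/ and viewed, about 8 in all and at most 12, crops included, and the job is handed in when it is done.

```bash
mkdir -p pics; cat > h.py <<'E'
from rig import ctrl
import numpy as np, cv2
from scipy.spatial.transform import Rotation as Rn
def save(p,name): cv2.imwrite('pics/'+name,p['img'][:,:,::-1])
def pix2w(p,uv,z=None,win=2):
    """world point of pixel: on plane z, or by depth"""
    K,R,t=p['mtx'],p['R'],p['t']
    r=np.linalg.inv(K)@[uv[0],uv[1],1.]
    if z is None:
        u,v=int(round(uv[0])),int(round(uv[1]))
        d=p['range_z'][v-win:v+win+1,u-win:u+win+1]; d=d[d>0]
        return R.T@(r*np.median(d)-t) if d.size else None
    c=-R.T@t; w=R.T@r
    return c+w*(z-c[2])/w[2]
def quat(R): 
    q=Rn.from_matrix(R).as_quat(); return q[[3,0,1,2]]
E
cat > a.py <<'E'
from h import *
np.set_printoptions(precision=4,suppress=True)
Z=dict(middle_hole=.04,ring_center=.11,ring_top=.133,lens_center=.052,blue_tube=.014,green_tube=.014,cassette_b=.014,stand=0,dropper_bottle=0)
for n in ['scene','side']:
    p=ctrl.camera(n); save(p,n+'0.png'); print(n,'cam at',-p['R'].T@p['t'])
    for k,z in Z.items():
        for l in ctrl.landmark_of(p,k)[:2]:
            print(k,np.round(l['conf'],2),np.array(l['uv']),'plane',pix2w(p,l['uv'],z),'depth',pix2w(p,l['uv']))
print(ctrl.state())
E
python3 a.py
```

```text
scene cam at [0.2407 0.713  0.9389]
middle_hole 0.73 [319.9 231.5] plane [0.5613 0.0671 0.04  ] depth [0.555  0.0799 0.0578]
ring_center 0.59 [312.1 215.2] plane [0.581  0.0727 0.11  ] depth [ 0.6202 -0.0011  0.0146]
ring_top 0.74 [305.4 206.8] plane [0.6022 0.0696 0.133 ] depth [ 0.6508 -0.017   0.0245]
ring_top 0.15 [277.7 237.5] plane [0.6212 0.1958 0.133 ] depth [0.6744 0.1236 0.0205]
lens_center 0.74 [292.1 219.3] plane [0.653  0.0662 0.052 ] depth [0.6521 0.0677 0.054 ]
cassette_b 0.56 [299.  227.5] plane [0.636  0.0595 0.014 ] depth [0.6202 0.0856 0.0509]
cassette_b 0.49 [279.7 239.8] plane [0.6677 0.1247 0.014 ] depth [0.6655 0.1278 0.0189]
stand 0.96 [272.2 213.1] plane [0.7483 0.0303 0.    ] depth [0.7343 0.049  0.0258]
stand 0.39 [321.7 235. ] plane [0.5649 0.0486 0.    ] depth [0.5501 0.0789 0.0428]
dropper_bottle 0.52 [311.3 322.9] plane [0.4719 0.3185 0.    ] depth [0.4697 0.3222 0.0089]
side cam at [ 0.131  -0.4534  1.1567]
ring_center 0.46 [323.6 178.1] plane [0.5734 0.0594 0.11  ] depth [0.6145 0.107  0.0128]
ring_top 0.61 [331.1 169.4] plane [0.5959 0.0564 0.133 ] d
[... 420 characters left out ...]
.4767 0.3165 0.    ] depth [0.4704 0.3026 0.0209]
stand 0.63 [370.5 174. ] plane [0.7349 0.0374 0.    ] depth [0.7253 0.0296 0.0184]
dropper_bottle 0.65 [243.3 159.8] plane [0.477  0.3139 0.    ] depth [0.472  0.3028 0.0167]
{'time_s': 1.0, 'joint_pos': array([ 1.2193,  0.0911,  1.2307,  0.    ,  1.8198, -0.0567]), 'dq': array([ 0.0012,  0.0015, -0.0011,  0.0017, -0.0006,  0.0017]), 'effort': array([ -0.0023, -44.621 , -40.6512,   0.0699,   0.0193,  -0.    ]), 'ee_pos': array([0.1743, 0.5741, 0.2226]), 'eef_rot': array([ 0.568 , -0.4212,  0.568 ,  0.4212]), 'contact_force': array([-0.0922, -0.2041, -0.9615]), 'ft_torque': array([-0.0513, -0.0209, -0.0252]), 'grip_width': 0.08773578566518757}
```

```bash
python3 -c "
import cv2
a=cv2.imread('pics/scene0.png')[140:340,200:440];b=cv2.imread('pics/side0.png')[110:270,200:440]
a=cv2.resize(a,None,fx=3.3,fy=3.3,interpolation=2)[:600];b=cv2.resize(b,None,fx=3.3,fy=3.3,interpolation=2)
cv2.imwrite('pics/a.png',a);cv2.imwrite('pics/b.png',b)"
```

```text
(no output)
```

View pics/a.png

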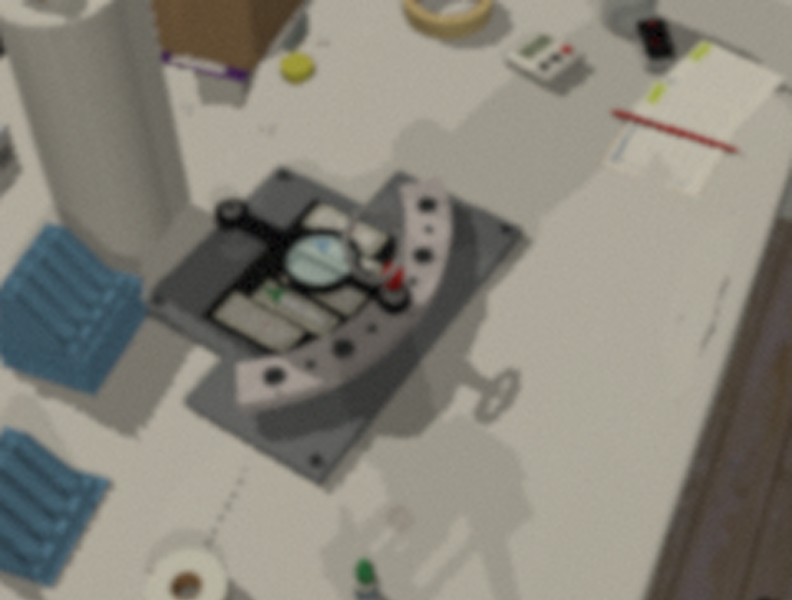

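View pics/b.png

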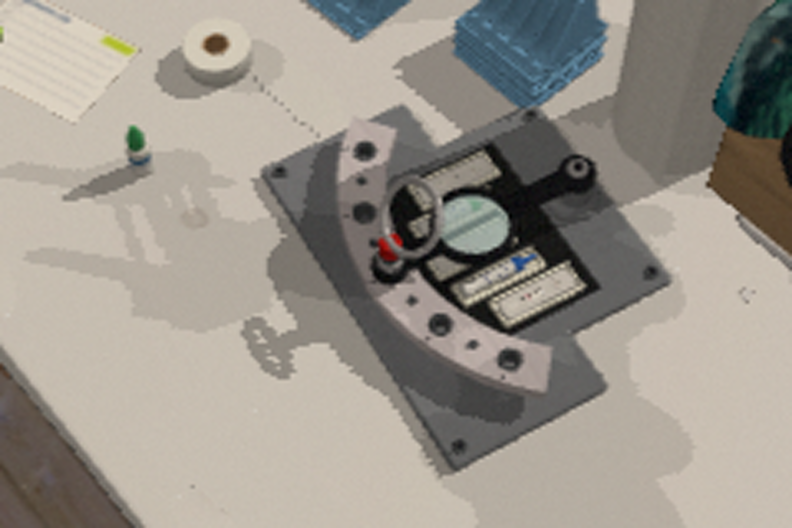

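Blue cap is on the side away from the dropper, which is the stand's −y side, so the arm has to go to +0.349. I'll fit the stand pose from both views: base corners, pivot and landmarks.

```bash
cat > fit.py <<'E'
from h import *
from scipy.optimize import least_squares
np.set_printoptions(precision=4,suppress=True)
C={}
for n in ['scene','side']: C[n]=ctrl.camera(n)
obs=dict(
 scene=[('hole',(319.9,231.5)),('rc',(312.1,215.2)),('rt',(305.4,206.8)),('lens',(292.1,219.3)),('org',(272.2,213.1)),('cl',(298.5,287.6)),('cr',(360.6,211.2))],
 side=[('rc',(323.6,178.1)),('rt',(331.1,169.4)),('lens',(342.6,177.4)),('org',(370.5,174.)),('cr',(337.9,251.8)),('cl',(279.4,163))])
def pts(d): return dict(hole=(-.185,0,.04),rc=(-.185+d,0,.11),rt=(-.166+d,0,.133),lens=(-.105,0,.052),org=(0,0,0),cl=(-.223,.168,.012),cr=(-.223,-.168,.012))
def proj(p,X): c=p['R']@X+p['t']; q=p['mtx']@c; return q[:2]/q[2]
def f(v,full=False):
    x,y,a,d=v; P=pts(d); R=Rn.from_euler('z',a).as_matrix(); out=[]
    for n,l in obs.items():
        for k,uv in l:
            e=proj(C[n],R@np.array(P[k])+[x,y,0])-uv; out.append(e)
            if full: print(n,k,e)
    return np.ravel(out)
s=least_squares(f,[.745,.035,-.15,.01],loss='soft_l1',x_scale=[.01,.01,.1,.01])
print(s.x,s.cost); f(s.x,True)
E
python3 fit.py
```

```text
[ 0.7422  0.0395 -0.1572  0.0207] 24.616020549697986
scene hole [0.3744 0.5068]
scene rc [ 1.4503 -1.7221]
scene rt [ 2.247  -1.4378]
scene lens [ 5.851  -0.9572]
scene org [0.2394 2.5441]
scene cl [-0.4371 -2.2664]
scene cr [-1.2663 -3.5129]
side rc [ 0.5061 -2.7655]
side rt [-0.6115 -1.9985]
side lens [-0.3861  0.37  ]
side org [ 1.3812 -1.7817]
side cr [-0.7285 -0.2578]
side cl [-2.2243 -2.273 ]
```

```bash
cat >> h.py <<'E'
def tool_R(yaw,pitch,flip=1):
    x=np.array([np.cos(pitch)*np.cos(yaw),np.cos(pitch)*np.sin(yaw),-np.sin(pitch)])
    z=flip*np.array([-np.sin(yaw),np.cos(yaw),0.]); y=np.cross(z,x)
    return np.stack([x,y,z],1)
E
cat > b.py <<'E'
from h import *
np.set_printoptions(precision=4,suppress=True)
ctrl.gripper_to(0.0,grip_force=10)
rc=np.array([.580,.065,.11]); 
for fl in (1,-1):
    R=tool_R(-.157,np.pi/4,fl); p=rc-.15*R[:,0]; print(fl,p,ctrl.ik(p,quat(R)), ctrl.ik(rc+.02*R[:,0],quat(R)))
    if ctrl.ik(p,quat(R)) is not None and fl==1: print(quat(R))
E
python3 b.py; python3 -c "
from h import *
s=ctrl.state();print(s['grip_width'],s['time_s']);q=s['eef_rot'];print(Rn.from_quat(q[[1,2,3,0]]).as_matrix());p=ctrl.camera('wrist');print(p['tool_from_camera'],p['mtx'])"
```

```text
1 [0.4752 0.0816 0.2161] None [ 0.1886 -0.527   2.169  -0.3491  0.7758 -1.0673]
-1 [0.4752 0.0816 0.2161] None [ 0.1886 -0.527   2.169  -0.3491  0.7758  2.0743]
0.0003667178430612284 2.4417
[[ 9.76242054e-06 -9.56862535e-01  2.90541028e-01]
 [ 5.97756082e-06  2.90541028e-01  9.56862535e-01]
 [-1.00000000e+00 -7.60456780e-06  8.55608770e-06]]
[[ 2.11653342e-04 -2.94476688e-01  9.55658639e-01 -1.61900616e-01]
 [ 8.75773377e-05 -9.55658652e-01 -2.94476712e-01  8.08384577e-02]
 [ 9.99999974e-01  1.46021020e-04 -1.76478863e-04 -9.14922628e-04]
 [ 0.00000000e+00  0.00000000e+00  0.00000000e+00  1.00000000e+00]] [[309.70691629   0.         320.28610329]
 [  0.         309.70691629 198.30276349]
 [  0.           0.           1.        ]]
```

```bash
cat > c.py <<'E'
from h import *
np.set_printoptions(precision=3,suppress=True)
rc=np.array([.580,.065,.11])
for P in (40,45,50,55,60):
    r=[]
    for s in (.02,0,-.02,-.04,-.06,-.08,-.1,-.12,-.15):
        R=tool_R(-.157,np.radians(P),-1); q=ctrl.ik(rc+s*R[:,0],quat(R)); r.append('x' if q is None else '%.2f/%.2f'%(q[1],q[2]))
    print(P,r)
for P in (40,45,50):
    for th in (0,.35,.4):  # swung, lifted
        R=tool_R(-.157+th,np.radians(P),-1); a=-.157+th
        c=np.array([.7422,.0395,.13])-.164*np.array([np.cos(a),np.sin(a),0])
        print(P,th,[ctrl.ik(c+s*R[:,0],quat(R)) is not None for s in (.03,.0,-.03,-.06,-.09)],ctrl.ik(c+.02*R[:,0],quat(R)))
E
python3 c.py
```

```text
40 ['-0.57/2.24', '-0.64/2.25', '-0.70/2.27', '-0.77/2.28', '-0.83/2.29', 'x', 'x', 'x', 'x']
45 ['-0.53/2.17', '-0.59/2.18', '-0.64/2.19', '-0.70/2.20', '-0.75/2.20', '-0.80/2.20', '-0.84/2.20', 'x', 'x']
50 ['-0.48/2.10', '-0.53/2.11', '-0.58/2.11', '-0.62/2.11', '-0.67/2.11', '-0.71/2.11', '-0.75/2.11', '-0.78/2.10', '-0.83/2.08']
55 ['-0.42/2.03', '-0.46/2.03', '-0.51/2.03', '-0.55/2.03', '-0.58/2.02', '-0.62/2.02', '-0.65/2.01', '-0.68/2.00', '-0.72/1.97']
60 ['-0.36/1.95', '-0.40/1.95', '-0.43/1.95', '-0.47/1.94', '-0.50/1.93', '-0.53/1.92', '-0.55/1.91', '-0.58/1.89', '-0.61/1.87']
40 0 [True, True, True, True, False] [ 0.208 -0.59   2.212 -0.424  0.727  2.137]
40 0.35 [True, True, True, False, False] [-0.222 -0.633  2.238  0.463  0.763  0.949]
40 0.4 [True, True, True, True, False] [-0.277 -0.604  2.22   0.556  0.805  0.811]
45 0 [True, True, True, True, True] [ 0.189 -0.542  2.143 -0.336  0.815  2.055]
45 0.35 [True, True, True, True, False] [-0.2   -0.579  2.166  0.371  0.843  1.033]
45 0.4 [True, True, True, True, True] [-0.25  -0.554  2.151  0.451  0.875  0.907]
50 0 [True, True, True, True, True] [ 0.17  -0.488  2.072 -0.266  0.904  1.992]
50 0.35 [True, True, True, True, True] [-0.178 -0.519  2.093  0.296  0.926  1.1  ]
50 0.4 [True, True, True, True, True] [-0.223 -0.498  2.079  0.363  0.95   0.985]
```

```bash
cat > d.py <<'E'
from h import *
np.set_printoptions(precision=4,suppress=True)
rc=np.array([.580,.065,.11])
R=tool_R(0.5,np.radians(65),-1); ctrl.reach([.38,.28,.30],quat(R))
R=tool_R(-.157,np.radians(50),-1); p=rc-.12*R[:,0]+[0,0,.02]
ctrl.reach(p,quat(R)); ctrl.sleep(.3)
s=ctrl.state(); print(s['time_s'],s['ee_pos'],s['contact_force'])
w=ctrl.camera('wrist'); save(w,'w1.png')
for n in ['ring_center','ring_top','lens_center','middle_hole','blue_tube','green_tube']:
    print(n,[(round(l['conf'],2),l['uv']) for l in ctrl.landmark_of(w,n)[:2]])
    
np.savez('w1.npz',ee=s['ee_pos'],q=s['eef_rot'],rz=w['range_z'])
E
python3 d.py
```

```text
5.2667 [0.5039 0.0777 0.2226] [ 0.753  -0.3014 -0.1744]
ring_center []
ring_top [(0.61, [320.2, 172.7])]
lens_center [(0.83, [321.7, 175.6])]
middle_hole [(0.67, [318.5, 237.7])]
blue_tube [(0.61, [345.1, 182.1])]
green_tube [(0.49, [294.9, 181.3])]
```

View pics/w1.png

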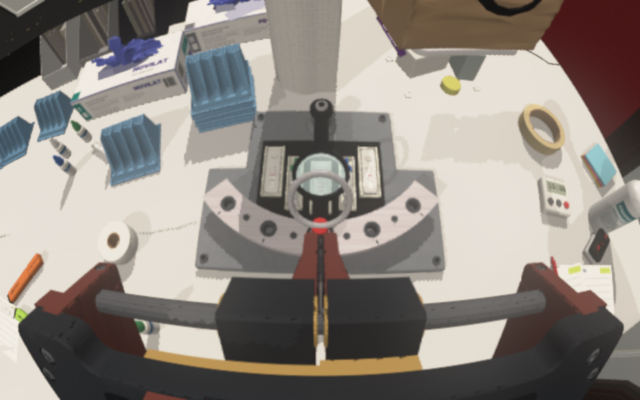

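```bash
cat > fit2.py <<'E'
from h import *
from scipy.optimize import least_squares
np.set_printoptions(precision=4,suppress=True)
D=np.load('w1.npz'); w=ctrl.camera('wrist'); T=w['tool_from_camera']; K=w['mtx']
W=np.eye(4); W[:3,:3]=Rn.from_quat(D['q'][[1,2,3,0]]).as_matrix(); W[:3,3]=D['ee']; CW=np.linalg.inv(W@T)
def proj(X):
    c=CW[:3,:3]@X+CW[:3,3]; th=np.arctan2(np.hypot(c[0],c[1]),c[2]); ph=np.arctan2(c[1],c[0])
    return np.array([K[0,2]+K[0,0]*th*np.cos(ph),K[1,2]+K[1,1]*th*np.sin(ph)])
obs=[(-.698,(229,204)),(-.349,(268,228)),(.349,(372,229)),(.698,(415,205)),('rt',(320.5,172.5)),('lens',(321.,175)),('rl',(289,199)),('rr',(353,199))]
def f(v,full=False):
    x,y,a,d=v; R=Rn.from_euler('z',a).as_matrix(); out=[]
    for k,uv in obs:
        if not isinstance(k,str): X=[-.185*np.cos(k),-.185*np.sin(k),.04]
        else: X=dict(rt=[-.166+d,0,.133],lens=[-.105,0,.052],rl=[-.185+d,.03,.11],rr=[-.185+d,-.03,.11])[k]
        e=proj(R@np.array(X)+[x,y,0])-uv; out.append(e)
        if full: print(k,e)
    return np.ravel(out)
s=least_squares(f,[.742,.0395,-.157,.02],loss='soft_l1',x_scale=[.01,.01,.1,.01]); print(s.x); f(s.x,1)
x,y,a,d=s.x; rc=np.array([x,y,.11])-(.185-d)*np.array([np.cos(a),np.sin(a),0]); print('rc',rc)
# depth near ring top
E
python3 fit2.py
```

```text
[ 0.7433  0.0374 -0.1639  0.0212]
-0.698 [-0.7124 -0.2764]
-0.349 [0.782  0.5559]
0.349 [0.3531 0.3578]
0.698 [-1.6846  0.1228]
rt [ 0.3472 -0.4867]
lens [-0.0115 -1.0246]
rl [2.0826 0.0622]
rr [-2.7253  0.5077]
rc [0.5817 0.0642 0.11  ]
```

The wrist fit agrees with the first fit to within 2 mm. Wrist view: ring centred at about (321,199), and the blue tube on the right at (345,182), which confirms +0.349. Inserting the finger.

```bash
cat >> h.py <<'E'
PIV=np.array([.7433,.0374]); YAW=-.1639; RAD=.1638; PITCH=np.radians(48)
def pose(th,thru,dz,pitch=PITCH):
    """TCP with tip `thru` past ring centre along finger axis, ring raised dz, arm angle th"""
    R=tool_R(YAW+th,pitch,-1); a=YAW+th
    c=np.array([*(PIV-RAD*np.array([np.cos(a),np.sin(a)])),.11+dz])
    return c+thru*R[:,0],quat(R)
def st(tag=''):
    s=ctrl.state(); print(tag,'t%.2f'%s['time_s'],s['ee_pos'].round(4),'F',s['contact_force'].round(2),'M',s['ft_torque'].round(2),flush=True); return s
E
cat > e.py <<'E'
from h import *
p,q=pose(0,-.09,0); ctrl.move_straight(p,.1,q); st('pre')
for t in (-.03,0.018):
    p,q=pose(0,t,0); ctrl.move_straight(p,.08,q); st(t)
w=ctrl.camera('wrist'); save(w,'w2.png'); print(ctrl.landmark_of(w,'ring_top')[:1])
c=ctrl.camera('side'); cv2.imwrite('pics/s2.png',cv2.resize(c['img'][100:260,220:440,::-1],None,fx=3,fy=3,interpolation=2))
cv2.imwrite('pics/w2s.png',np.vstack([cv2.resize(w['img'][100:300,200:440,::-1],(600,500))[:300],cv2.imread('pics/s2.png')[100:400,:600]]))
E
python3 e.py
```

```text
pre t6.31 [0.5224 0.074  0.1774] F [ 0.95 -0.36 -1.14] M [ 0.03  0.43 -0.  ]
-0.03 t7.21 [0.562  0.0674 0.1328] F [-0.13  0.09 -0.88] M [0.07 0.44 0.01]
0.018 t7.96 [0.5937 0.0622 0.097 ] F [-0.61 -0.18  0.51] M [0.05 0.44 0.01]
[]
```

View pics/w2s.png

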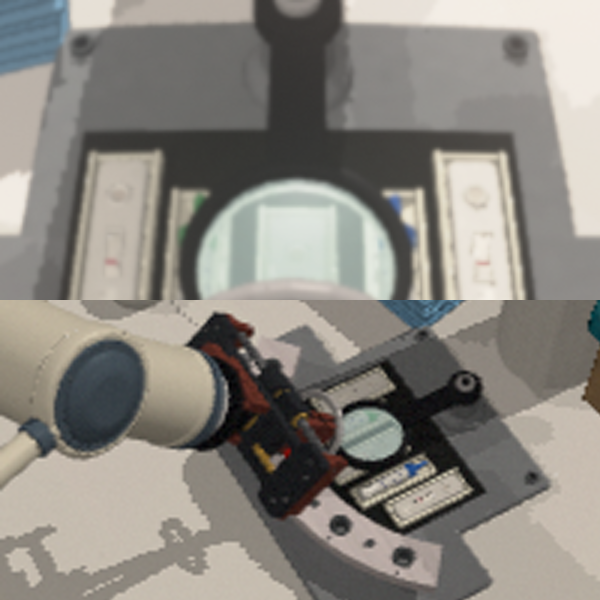

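```bash
python3 -c "
import cv2
a=cv2.imread('pics/w2.png')[170:330,200:440];cv2.imwrite('pics/w2b.png',cv2.resize(a,None,fx=3,fy=3,interpolation=2))"
```

```text
(no output)
```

View pics/w2b.png

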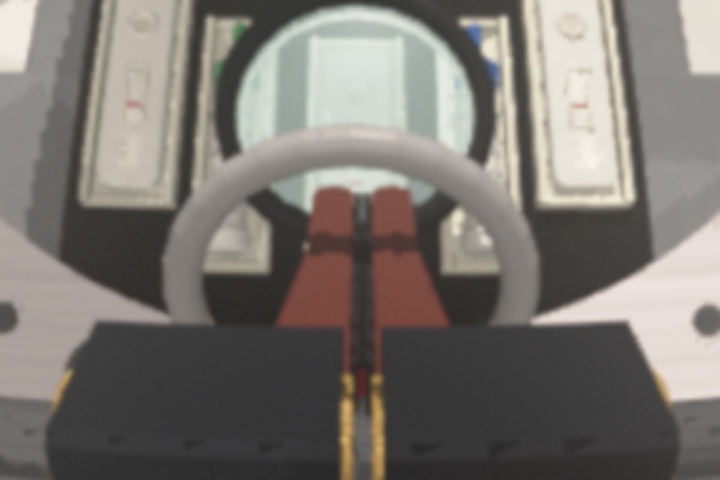

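Wrist crop: the shut fingertips at (361,190) show inside the ring (165–540 wide), nearly centred, and untouched. Lifting in small steps while watching the force.

```bash
cat > f.py <<'E'
from h import *
def F(n=3):
    v=[]
    for _ in range(n): v.append(ctrl.state()['contact_force']); ctrl.sleep(.03)
    return np.mean(v,0)
F0=F(); print(F0)
for dz in np.arange(.004,.029,.003):
    p,q=pose(0,.018,dz); ctrl.move_straight(p,.05,q); f=F()-F0; print(round(dz,4),f.round(2),ctrl.state()['ee_pos'].round(4),ctrl.state()['time_s'],flush=True)
    if np.linalg.norm(f)>20: break
E
python3 f.py
```

```text
[-0.24914241  0.31649747 -0.25014758]
0.004 [ 0.09 -0.75  0.33] [0.5936 0.0622 0.1009] 8.5583
0.007 [ 0.35 -0.43  0.62] [0.5936 0.0621 0.1036] 8.9083
0.01 [ 0.05 -0.23  0.29] [0.5936 0.0621 0.1067] 9.2583
0.013 [ 0.49 -0.17  0.23] [0.5936 0.0622 0.1097] 9.6083
0.016 [ 0.32 -0.1  -0.1 ] [0.5936 0.0622 0.1127] 9.9583
0.019 [-0.87 -0.12 -1.05] [0.5933 0.0622 0.1151] 10.3083
0.022 [-2.1   0.06 -3.14] [0.593  0.0621 0.1176] 10.6583
0.025 [-4.62  0.41 -3.91] [0.5933 0.0621 0.1211] 11.0083
0.028 [-4.67  0.04 -4.61] [0.5933 0.0621 0.1243] 11.3583
```

```bash
cat > g.py <<'E'
from h import *
for dz in (.032,.036,.040):
    p,q=pose(0,.018,dz); ctrl.move_straight(p,.04,q); st(dz)
for n in ('side','scene'):
    c=ctrl.camera(n)
    for l in ctrl.landmark_of(c,'ring_top')[:2]: print(n,l['conf'],l['uv'],'depth',pix2w(c,l['uv'],None,1))
w=ctrl.camera('wrist'); cv2.imwrite('pics/w3.png',cv2.resize(w['img'][170:330,200:440,::-1],None,fx=3,fy=3,interpolation=2))
E
python3 g.py
```

```text
0.032 t11.61 [0.5933 0.0622 0.1287] F [-6.25  1.13 -5.15] M [ 0.25  1.66 -0.1 ]
0.036 t11.86 [0.5933 0.0622 0.1328] F [-5.92 -0.19 -6.55] M [ 0.26  1.85 -0.07]
0.04 t12.11 [0.5933 0.0622 0.1368] F [-6.12  0.37 -5.9 ] M [ 0.31  1.9  -0.13]
side 0.4 [330.4, 165.9] depth [0.590857   0.05410428 0.15639831]
```

View pics/w3.png

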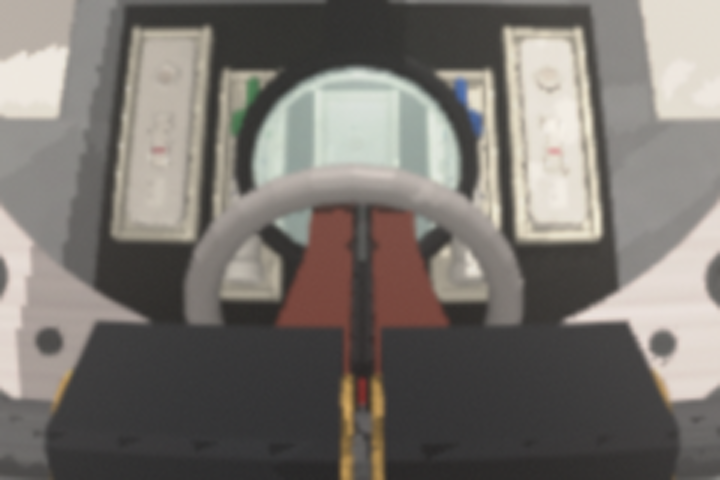

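Pin is up about 19 mm at 6 N, which matches the spring. Swinging along the arc.

```bash
cat > i.py <<'E'
from h import *
for th in np.append(np.arange(.05,.34,.05),.349):
    p,q=pose(th,.018,.040); ctrl.move_straight(p,.06,q); s=st(round(th,3))
    if np.linalg.norm(s['contact_force'])>25: print('STOP'); break
c=ctrl.camera('side')
for n in ('lens_center','ring_top'):
    for l in ctrl.landmark_of(c,n)[:2]: print(n,l['conf'],l['uv'],pix2w(c,l['uv'],.052 if n[0]=='l' else .152))
u=YAW+.349; print('expect lens',PIV-.105*np.array([np.cos(u),np.sin(u)]),'ringtop',PIV-.145*np.array([np.cos(u),np.sin(u)]))
w=ctrl.camera('wrist'); cv2.imwrite('pics/w4.png',cv2.resize(w['img'][90:330,200:440,::-1],None,fx=2.4,fy=2.4,interpolation=2))
for n in ('lens_center','ring_top'): print([(l['conf'],l['uv']) for l in ctrl.landmark_of(w,n)[:2]])
E
python3 i.py
```

```text
0.05 t12.63 [0.5923 0.0539 0.1368] F [-4.71  0.59 -6.11] M [ 0.13  1.81 -0.15]
0.1 t12.91 [0.5917 0.0462 0.1368] F [-4.86 -0.45 -7.26] M [ 0.01  1.81 -0.17]
0.15 t13.18 [0.5915 0.0388 0.1367] F [-4.61 -0.64 -6.4 ] M [-0.05  1.79 -0.15]
0.2 t13.46 [0.5916 0.0314 0.1366] F [-4.93 -1.32 -5.86] M [-0.13  1.78 -0.15]
0.25 t13.73 [0.5922 0.024  0.1366] F [-3.85 -1.15 -6.22] M [-0.18  1.7  -0.08]
0.3 t14.01 [0.5931 0.0165 0.1366] F [-4.41 -1.09 -5.89] M [-0.24  1.71 -0.08]
0.349 t14.28 [0.5943 0.0092 0.1367] F [-3.98 -1.17 -6.2 ] M [-0.39  1.65 -0.08]
lens_center 0.59 [353.0, 186.5] [0.64274914 0.01560788 0.052     ]
ring_top 0.62 [344.7, 178.4] [0.59619372 0.00441006 0.152     ]
expect lens [0.64009363 0.01807529] ringtop [0.60077691 0.0107135 ]
[(0.77, [320.2, 225.2])]
[(0.66, [319.1, 227.9])]
```

View pics/w4.png

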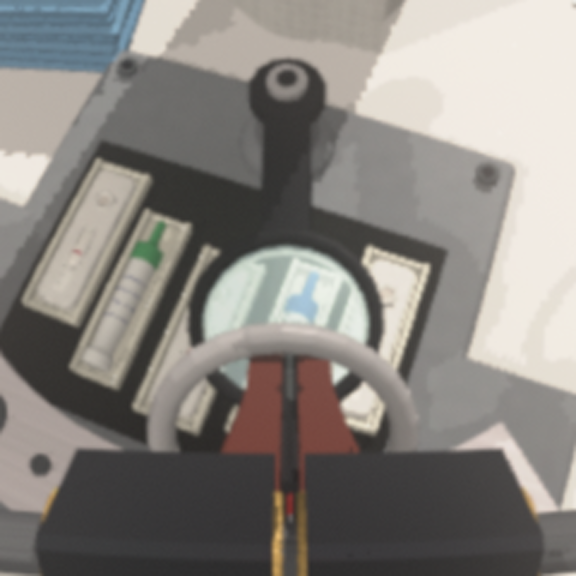

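Wrist view: the pivot (287,85), lens (287,325) and finger are all in line, and the blue cap shows in the lens. Lowering in steps, with the force telling me whether the pin rests on the plate or drops in.

```bash
cat > j.py <<'E'
from h import *
for dz in (.036,.033,.030,.027,.024,.021,.018,.015,.010):
    p,q=pose(.349,.018,dz); ctrl.move_straight(p,.04,q); ctrl.sleep(.1)
    v=[]
    for _ in range(3): v.append(ctrl.state()['contact_force']); ctrl.sleep(.03)
    print(dz,np.mean(v,0).round(2),ctrl.state()['ee_pos'].round(4),flush=True)
c=ctrl.camera('side')
for l in ctrl.landmark_of(c,'ring_top')[:2]: print(l['conf'],l['uv'],'depth',pix2w(c,l['uv'],None,1))
w=ctrl.camera('wrist'); cv2.imwrite('pics/w5.png',cv2.resize(w['img'][90:330,200:440,::-1],None,fx=2.4,fy=2.4,interpolation=2)); st()
E
python3 j.py
```

```text
0.036 [-4.18 -1.45 -5.88] [0.5942 0.0096 0.1329]
0.033 [-4.04 -1.22 -5.59] [0.5942 0.0094 0.1299]
0.03 [-3.87 -1.37 -4.68] [0.5942 0.0094 0.1269]
0.027 [-3.43 -1.49 -4.12] [0.5942 0.0095 0.1239]
0.024 [-4.16 -1.07 -4.21] [0.5942 0.0095 0.1209]
0.021 [-3.44 -1.09 -4.14] [0.5942 0.0095 0.1178]
0.018 [-0.67  0.79 -2.55] [0.5945 0.0095 0.1153]
0.015 [-0.14 -0.43 -0.04] [0.5944 0.0094 0.1122]
0.01 [ 0.06 -0.15 -0.06] [0.5942 0.0094 0.1067]
0.42 [343.5, 182.5] depth [0.59461403 0.00578984 0.13260889]
 t18.81 [0.5942 0.0094 0.1068] F [0.39 0.47 0.47] M [-0.1   0.45  0.04]
```

View pics/w5.png

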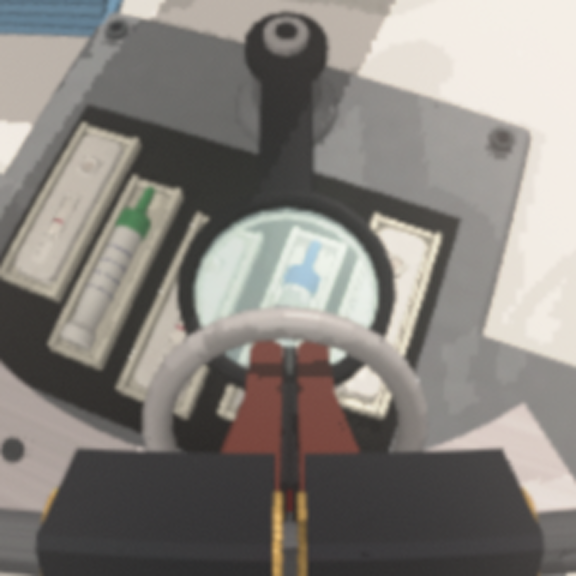

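The force fell away at the same height as at the first contact (about dz 0.018), and the ring top is back at 0.1326 m against 0.1323 at the start. That means the pin is home. Withdrawing.

```bash
cat > k.py <<'E'
from h import *
p,q=pose(.349,.018,.002); ctrl.move_straight(p,.05,q)
for t in (-.03,-.075): p,q=pose(.349,t,.002); ctrl.move_straight(p,.08,q); st(t)
p=ctrl.state()['ee_pos']
try: ctrl.move_straight(p+[-.0,0,.12],.15)
except ctrl.Unreachable: print('unreach'); ctrl.move_straight(p+[0,0,.06],.15)
ctrl.sleep(.3); st('up')
for n in ('side','scene'):
    c=ctrl.camera(n); save(c,n+'9.png')
    for k,z in dict(ring_top=.133,ring_center=.11,lens_center=.052,middle_hole=.04,dropper_bottle=0).items():
        for l in ctrl.landmark_of(c,k)[:1]: print(n,k,round(l['conf'],2),l['uv'],'plane',pix2w(c,l['uv'],z).round(4),'depth',pix2w(c,l['uv'],None,1))
w=ctrl.camera('wrist'); save(w,'w9.png')
cv2.imwrite('pics/z9.png',np.vstack([cv2.resize(w['img'][80:280,180:460,::-1],(560,400))[:380],cv2.resize(cv2.imread('pics/side9.png')[110:260,200:440],(560,350))[:220]]))
E
python3 k.py
```

```text
-0.03 t19.87 [0.5625 0.0036 0.134 ] F [ 0.5   0.12 -1.39] M [-0.08  0.39  0.  ]
-0.075 t20.58 [ 0.5329 -0.002   0.1673] F [ 0.38 -0.37 -0.59] M [-0.07  0.38  0.03]
up t21.83 [ 0.5328 -0.002   0.2865] F [0.07 0.55 0.5 ] M [-0.07  0.42  0.03]
side ring_top 0.68 [345.7, 183.5] plane [ 5.968e-01 -2.000e-04  1.330e-01] depth [ 5.96647903e-01 -3.69610114e-04  1.33330345e-01]
side ring_center 0.52 [337.9, 191.0] plane [0.5766 0.0055 0.11  ] depth [ 0.47086917 -0.10340052  0.35836644]
side lens_center 0.96 [351.5, 189.8] plane [0.6325 0.0103 0.052 ] depth [0.63113276 0.00896596 0.05508854]
side middle_hole 0.93 [320.2, 193.0] plane [0.5646 0.0621 0.04  ] depth [ 0.44196886 -0.08366185  0.35581635]
side dropper_bottle 0.59 [320.1, 191.8] plane [0.5825 0.0839 0.    ] depth [ 0.44310675 -0.08196373  0.35702137]
scene ring_top 0.52 [313.1, 197.2] plane [0.5982 0.0275 0.133 ] depth [ 0.65681273 -0.08500065  0.00079417]
scene ring_center 0.61 [300.9, 209.1] plane [0.6204 0.0644 0.11  ] depth [0.64616017 0.02043461 0.05387523]
scene lens_center 0.71 [299.4, 212.5] plane [0.645  0.0332 0.052 ] depth [0.64398928 0.03496952 0.05425545]
scene middle_hole 0.92 [320.4, 235.0] plane [0.5545 0.0785 0.04  ] depth [0.55490766 0.07772916 0.03897209]
scene dropper_bottle 0.51 [310.3, 317.7] plane [0.4804 0.3067 0.    ] depth [0.47173915 0.32135851 0.03385588]
```

View pics/z9.png

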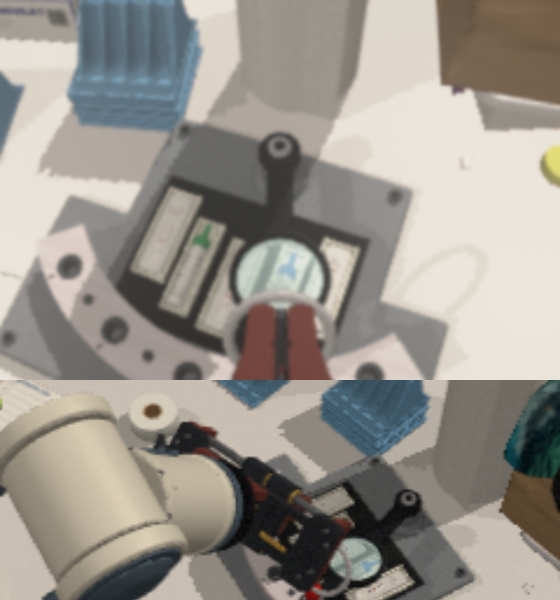

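```bash
python3 -c "
from h import *
ctrl.sleep(.3); st(); print(ctrl.sign_off())"
```

```text
t22.78 [ 0.5329 -0.002   0.2873] F [ 0.92  0.15 -0.67] M [-0.1   0.45  0.02]
the job is handed in; nothing more can be done
None
```

The magnifier now stands over the blue-capped tube, with the index pin home in the next hole (+0.349 rad, the stand's −y side). I handed the job in at 22.8 s. I hooked the shut fingertips under the pull ring, raised the pin about 19 mm, swung the arm along its arc, lowered until the pin dropped, and drew the finger out.

**Checks that agreed:**
- **Pin home:** on lowering, the ring let go of the finger at the same height where it was first picked up. The ring top's measured height is 0.133 m, its home value; resting on the plate it would read about 0.145 m.
- **Lens position:** the blue cap shows in the lens, and the middle hole is empty.
- **Forces:** about 9 N at most in the readings I took, and about zero (noise) after withdrawal. The gripper stood well clear of the ring at hand-in.

**Checks that disagreed or were weak:**
- **Lens location:** the scene and side cameras put the lens centre about 25 mm apart, on either side of the expected spot. I relied on the pin height instead.
- **Dropper bottle:** the scene camera's last fix was about 15 mm from its first, within the network's scatter. The side camera's last report of the bottle was false, because the arm was in its line of sight.
- **Other items:** I did not re-measure the tubes, cassettes or pen one by one. The green tube and the cassettes in view looked undisturbed; the pen was not checked again.

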